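Snap the pivot clip onto the electrode stand

ROBOT

A 6-joint arm with a two-finger parallel gripper is mounted at the origin on the work surface. World frame = base frame: x ahead of the robot, y to its left, z up, the work surface at z = 0. Lengths are in mm, angles in rad, forces in N, time in s.
With the tool pointing down it reaches from about 350 to 875 mm from the base axis. Payload 4.2 kg.
Tool frame: the origin (TCP) lies at the very end of the fingers, on their centre line; the grasp point (between the pads) lies 19 mm behind it; z points along the fingers, y is the line along which they close (so a half turn about z gives the same grasp; the last joint's range is limited). The gripper opens to 85 mm and grips with 20 to 120 N. Pads are 22 mm wide; open, the fingers measure 114 mm over their backs; the gripper's body (76 mm by 85 mm) begins 54 mm behind the grasp point. The pads swing forward as they close: fully open they stand 13 mm farther back than shut.
Start: joints at [-0.937, 0.385, 0.008, 0, -1.194, -0.259], TCP at [228.818, -581.585, 231.312] pointing down, gripper open.
Joint ranges: [-3.14, 3.14], [-1.21, 2.06], [-1.07, 1.41], [-3.16, 2.05], [-2.99, -0.16], [-3.1, 3.1]. Speed limits (rad/s): [2.79, 2.79, 3.14, 3.14, 3.14, 3.14].

INTERFACE

Orientations are given as a unit quaternion [x, y, z, w].
In Python, from bench import arm gives the robot as it stands.
- The arm moves only by the tool servo_tool, never from a script. Its argument "rows" is a list that holds one entry, the list of rows, each a list of 7 numbers: the finger opening in mm, from 0 to 85.4, then the shift along the tool's x, y, z in mm, then the turn, a rotation vector about the tool's x, y, z in rad. A call has 1 to 10 rows; each row is the pose to reach, as a shift and turn from the pose commanded when the call began, along the tool's axes at that moment; what a row does not reach only later rows make up. A row lasts 1/8 s, in which the tool goes at most 62.5 mm and 10.7 degrees, less where a joint would pass 70% of its speed; a pose out of reach is approached as far as the arm can. A call with a gripper value outside its range is refused whole. The fingers move at their own pace and stop on an object; the grip force is fixed at half the most. Time passes only in rows, so rows that repeat a pose let the fingers close. It gives the time, the measured TCP pose, the force, the opening and the grip force at its end, in the units of the state.
- arm.read_state(): the state, without advancing time (a new reading comes with each control period).
- arm.get_image(name): name is "side" or "top" or "wrist"; returns the picture (420x560x3 uint8, red, green, blue); there is no depth.
- arm.camera_params(name): a dict with "intrinsics" (3x3 intrinsics, pixels), "D" ([k1, k2, p1, p2, k3] as OpenCV has them; the pictures are not rectified), "R" (3x3) and "t" (3): a world point X has camera coordinates R X + t. Camera axes: x right, y down, z forward; pixel columns grow to the right and rows downward; lengths in mm; the calibration is good to about 2 mm. A picture is of the moment at which its call begins: read the wrist's pose just before it. camera_params takes no time and is no camera call; for the wrist camera it gives the pose at the moment of the call.
- arm.job_done(): hands the job in; it is judged then, once.
The state is a dict: "clock": time; "joints": joint angles; "joint_vel": joint speeds; "joint_efforts": joint torques, N m; "position": TCP position; "ee_rot": TCP orientation; "contact_force": force on the tool from outside, world axes, zero at the start; "wrist_torque": the same for the moment, N m; "gripper_width": finger opening in mm; "grasp_force": force on a finger pad.
Only numpy, scipy, OpenCV 4.12 (cv2) and the standard library are available. Lean on these libraries where they do the work, as an engineer would, in place of code of your own. Each camera call takes 0.05 s, during which the arm holds its last target. There are 200 camera calls.

TASK

The electrode stand's pivot post still lacks its retaining clip: the E-clip lies on the washer in front of its groove. Take the fork tool from its tray, push the clip gently sideways onto the groove with the fork until it snaps in, then hold it pressed fully home for a second with about 15 N (over 25 N would bend it). Do not touch the clip with the gripper. Then lay the tool back in its tray. Leave the beaker, the jar and the swing arm as they stand.

Things in the scene. Friction and masses are not known exactly. Their poses are not given: they have to be found in the camera images.
- groove (a point): the clip groove of the electrode stand's upright steel pivot post, 12 mm across, 7 mm high; the point is on the post's axis, 2.5 mm above the groove's floor, where the centre of a seated clip lies. Above the groove the post is a 16 mm thick head, 14 mm high. z up along the post; the axes are the stand's
- stand: the electrode stand, fixed; origin on the bench under the post's axis. +x: the side to which its swing arm points; the -x side of the post is free for the tool. Level aluminium washer, 74 mm across, around the post: its top face, 120 mm above the bench, is flush with the groove's floor and the clip slides on it. Grey base plate 18 mm high, 50 mm to -x, 160 mm to +x, 65 mm to either side
- clip_centre (a point): the loose black steel E-clip, 5 mm thick, 29 mm across, flat on the washer on the -x side of the post, its top below the post's head, 13 to 17 mm short of home; the point is the centre of its bore, half-way up, and meets groove when fully home. z up, +x to its open mouth, which faces the post within 0.2 rad
- clip_back (a point): middle of the clip's flat back edge (16 mm wide), 14.5 mm behind its centre, where the fork pushes. Two springy lobes meet the post 11 mm before home: the push rises to some 8 to 15 N, drops as it snaps in over the last 4 mm, then its back lobe meets the groove and the push climbs steeply. 15 N there proves it home; over 25 N bends it
- tool_grip (a point): the fork tool (clip applicator), lying in the tray; the point is the centre of its black box-shaped handle, 96 mm long (x), 22 mm wide (y), 26 mm high (z), 16 mm above the bench. +x to the fork, z up. From the handle's front, half-way up it, a steel blade 5 mm thick, 14 mm wide, runs to a 40 mm wide fork. 0.13 kg, balancing about 10 mm ahead of the point
- fork_back (a point): middle of the flat face at the bottom of the tool's fork notch, which bears on the clip's flat back: 104 mm ahead (+x) of tool_grip, at the same height; same axes. The fork is 5 mm thick (2.5 mm above and below the point); its notch is 31 mm wide between straight prongs 8 mm long, which then flare out to 12 mm ahead of the face
- tray: the tool's steel tray, fixed, 240 mm (x) by 150 mm (y), walls 12 mm high, 3 mm thick, floor 3 mm thick; origin: centre of its underside, on the bench. The tool lies along x, 18 to 28 mm to +y of its middle; a steel spatula 175 mm long lies 50 mm to -y. It is left or right of the stand; a vial rack, 60 mm high, stands on the other side
- swing_mark (a point): a point on top of the stand's aluminium swing arm, 60 mm from the post's axis, 111 mm above the bench; +x along the arm, away from the post. The arm carries a glass electrode 168 mm from the post, which reaches from 38 to 170 mm above the bench. The arm turns stiffly about the post. Bystander
- beaker: small empty glass beaker, 42 mm across, 58 mm high, standing on the bench in front of the stand; the origin is the centre of its underside. Bystander
- sample_jar: small lidded glass jar, 40 mm across, 48 mm high, standing on the bench in front of the stand; the origin is the centre of its underside. Bystander
Mind the look-alikes: they are no part of the job. Of the things that look like the part that bears tool_grip, the smaller one is meant.

How it is judged:
By the outcome, as a careful person would: the job done as asked, in the order asked, and still so for the second after the job is handed in, with the robot touching nothing.
It also fails if it takes over 67 s, if anything falls off the work surface, if the arm or the gripper's body presses on something with over 40 N, if the wrist force passes 120 N, or if a joint passes its speed limit or range.

## Working session

There is one attempt and no reset: what is moved stays moved. The work goes in short steps, Python scripts to look and compute and a tool call to move; the robot and the scene stay as the last step left them, time stands still between calls to the robot, and variables do not carry over. Pictures are saved under pics/ and viewed, at most 13 in all, crops included, and the job is handed in when it is done.

Besides the shell and the picture viewer there is one more tool, called as name([rows], argument=value, ...), one row to a line, values as JSON. servo_tool: Moves the arm, as the interface text tells. Its arguments: {"type":"object","properties":{"rows":{"type":"array"}},"required":["rows"]}

```bash
mkdir -p pics; ls
python3 - <<'E'
from bench import arm
import cv2,numpy as np
for n in("side","top"):
    cv2.imwrite(f"pics/{n}1.png",arm.get_image(n)[:,:,::-1])
    p=arm.camera_params(n);print(n,p)
print(arm.read_state())
E
```

```text
pics
side {'intrinsics': array([[434.76600303,   0.        , 282.01217533],
       [  0.        , 434.76600303, 212.9478757 ],
       [  0.        ,   0.        ,   1.        ]]), 'D': array([-0.10825909,  0.        ,  0.        ,  0.        ,  0.        ]), 'R': array([[-0.7781387 , -0.62808074, -0.00384037],
       [-0.47056149,  0.58701377, -0.65877669],
       [ 0.4160193 , -0.5108125 , -0.75232874]]), 't': array([396.82728471, 255.43363375, 927.45313918])}
top {'intrinsics': array([[465.03447082,   0.        , 280.56578432],
       [  0.        , 465.03447082, 214.37070602],
       [  0.        ,   0.        ,   1.        ]]), 'D': array([-0.1588009,  0.       ,  0.       ,  0.       ,  0.       ]), 'R': array([[ 0.02866141, -0.99957932, -0.00443872],
       [-0.98568824, -0.02752456, -0.16631623],
       [ 0.16612409,  0.00914205, -0.98606248]]), 't': array([  54.66861798,  484.5925001 , 1080.3696425 ])}
{'clock': 0.1, 'joints': array([-9.37376784e-01,  3.85488286e-01,  6.74061167e-03, -4.24620506e-04,
       -1.19404556e+00, -2.58583762e-01]), 'joint_vel': array([-0.00288746, -0.00298254,  0.00268171,  0.00185902,  0.00036333,
       -0.00049324]), 'joint_efforts': array([-7.41976110e-04, -3.93319237e+01,  1.88928348e+01,  4.19801250e+00,
       -2.60535766e-03, -3.87421210e-06]), 'position': array([ 228.6248304 , -581.10047847,  230.31876996]), 'ee_rot': array([-1.86245593e-01,  9.82502694e-01,  9.85908130e-04, -2.52656390e-04]), 'contact_force': array([-0.51402342, -0.89672583,  0.2637897 ]), 'wrist_torque': array([-0.04054657, -0.0141695 ,  0.03043495]), 'grasp_force': 0.0, 'gripper_width': 85.65835161172004}
```

View pics/top1.png

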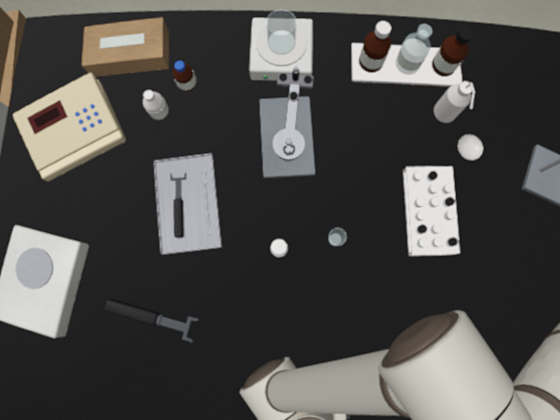

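View pics/side1.png

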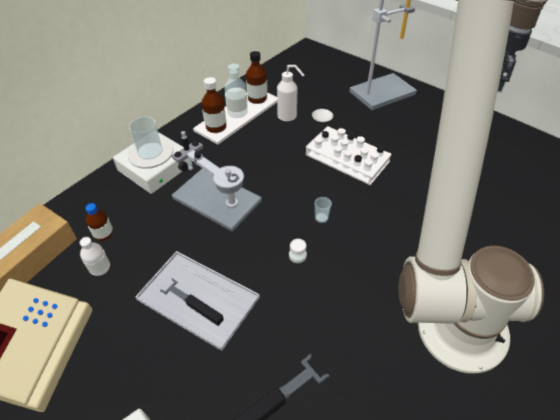

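The tray (187,203) is left of the stand (288,140). The smaller tool lies in it with its handle near (179,217) and its fork at (178,177). The larger look-alike is outside at (150,320). The beaker is at (338,237) and the jar at (279,248). Next I'll enlarge crops.

Run:
```python
import cv2,numpy as np
a=cv2.imread("pics/top1.png")
A=cv2.resize(a[150:260,148:228],None,fx=5,fy=5,interpolation=cv2.INTER_CUBIC)
B=cv2.resize(a[125:180,258:318],None,fx=6.66,fy=6.66,interpolation=cv2.INTER_CUBIC)
o=np.zeros((550,800,3),np.uint8);o[:A.shape[0],:A.shape[1]]=A;o[:B.shape[0],400:400+B.shape[1]]=B[:,:400]
cv2.imwrite("pics/c1.png",o)
```

```text
(no output)
```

View pics/c1.png

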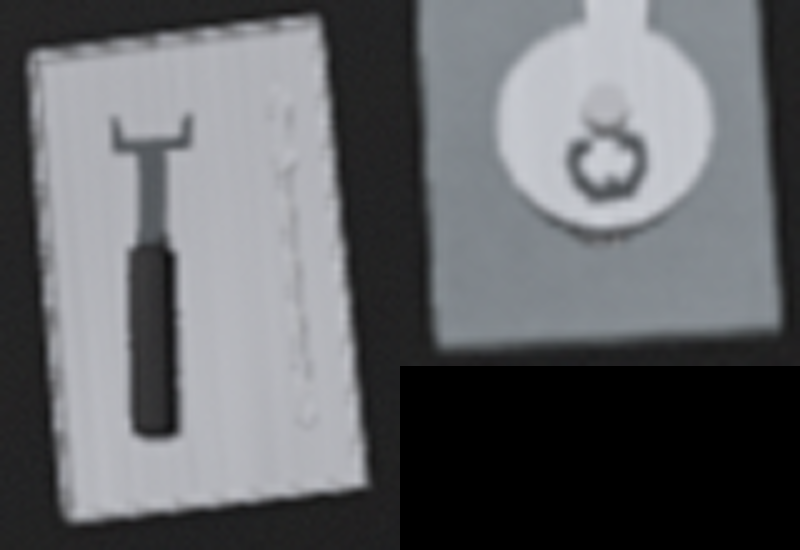

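```bash
cat > h.py <<'E'
from bench import arm
import cv2,numpy as np
def ray(p,uv,z):
    "pixel -> world point at height z"
    x,y=cv2.undistortPoints(np.array([[uv]],float),p["intrinsics"],p["D"])[0,0]
    d=p["R"].T@np.array([x,y,1]);c=-p["R"].T@p["t"]
    return c+d*(z-c[2])/d[2]
def proj(p,X):
    return cv2.projectPoints(np.array([X],float),cv2.Rodrigues(p["R"])[0],p["t"],p["intrinsics"],p["D"])[0][0,0]
E
python3 - <<'E'
from h import *
np.set_printoptions(precision=1,suppress=True)
p=arm.camera_params("top")
A=lambda x,y:(148+x/5-.4,150+y/5-.4); B=lambda x,y:(258+(x-400)/6.66-.4,125+y/6.66-.4)
for n,uv,z in [("hfront",A(153,245),25),("hback",A(156,437),16),("notch",A(151,146),18.5),
 ("t1",A(30,50),12),("t2",A(320,15),12),("t3",A(368,487),12),("t4",A(68,522),12),
 ("washer",B(604,127),120),("head",B(606,106),141),("clip",B(606,163),125),("clipback",B(606,200),122),
 ("plateBL",B(438,350),18),("plateBR",B(781,328),18),("beaker",(338,237),30),("jar",(279,248),40),("armend",(292.5,90),111)]:
    print(n,np.round(uv,1),ray(p,uv,z))
E
```

```text
hfront [178.2 198.6] [518.1 323.6  25. ]
hback [178.8 237. ] [423.4 317.9  16. ]
notch [177.8 178.8] [570.1 329.7  18.5]
t1 [153.6 159.6] [621.  398.2  12. ]
t2 [211.6 152.6] [642.4 248.9  12. ]
t3 [221.2 247. ] [402.5 211.9  12. ]
t4 [161.2 254. ] [380.2 360.5  12. ]
washer [288.2 143.7] [635.2  54.7 120. ]
head [288.5 140.5] [635.8  54.3 141. ]
clip [288.5 149.1] [620.6  53.7 125. ]
clipback [288.5 154.6] [608.3  53.4 122. ]
plateBL [263.3 177.2] [579.7 114.4  18. ]
plateBR [314.8 173.8] [591.8 -14.1  18. ]
beaker [338 237] [433.  -72.1  30. ]
jar [279 248] [401.6  69.8  40. ]
armend [292.5  90. ] [773.5  47.8 111. ]
```

```bash
cat >> h.py <<'E'
from scipy.spatial.transform import Rotation as Ro
np.set_printoptions(precision=3,suppress=True)
def st():
    s=arm.read_state();R=Ro.from_quat(s["ee_rot"]).as_matrix();return s,s["position"],R
def mv(X,psi):
    "shift and turn (tool axes) to TCP X, pointing down, tool x = -(cos psi,sin psi)"
    s,P,R=st();c,n=np.cos(psi),np.sin(psi)
    G=np.array([[-c,-n,0],[-n,c,0],[0,0,-1]]).T
    print("t",s["clock"],"P",P,"shift",np.round(R.T@(np.array(X)-P),1),"turn",Ro.from_matrix(R.T@G).as_rotvec().round(3))
E
python3 - <<'E'
from h import *
s,P,R=st();p=arm.camera_params("wrist")
C=-p["R"].T@p["t"];print("cam in tool",R.T@(C-P),"\n",(p["R"]@R),p["intrinsics"][0],p["D"])
mv([480,-150,270],.2)
E
```

```text
cam in tool [  79.505    0.303 -142.89 ] 
 [[ 0.001  1.    -0.   ]
 [-0.95   0.001 -0.311]
 [-0.311  0.001  0.95 ]] [299.109   0.    275.081] [-0.052  0.     0.     0.     0.   ]
t 0.1 P [ 228.625 -581.1    230.319] shift [-391.7  309.3  -39.1] turn [ 0.002 -0.     0.175]
```

servo_tool([
  [[50,-39,31,-4,0,0,0.017],[50,-78,62,-8,0,0,0.034],[50,-118,93,-12,0,0,0.05],[50,-157,124,-16,0,0,0.07],[50,-196,155,-20,0,0,0.087],[50,-235,186,-24,0,0,0.105],[50,-274,217,-28,0,0,0.12],[50,-313,248,-32,0,0,0.14],[50,-352,279,-36,0,0,0.16],[50,-392,309,-39,0,0,0.175]],
])

```text
clock: 1.35
position: [480.8, -148.9, 270.3]
ee_rot: [-0.1, 0.995, 0.0, -0.0]
contact_force: [1.2, 0.5, 0.5]
gripper_width: 50.2
grasp_force: 0.0
```

Run:
```python
from h import *
mv([460,190,220],.08)
```

```text
t 1.35 P [ 480.812 -148.928  270.281] shift [-46.8 336.3  50.3] turn [ 0.    -0.     0.119]
```

servo_tool([
  [[50,-7,48,7,0,0,0.02],[50,-14,96,14,0,0,0.04],[50,-20,144,21,0,0,0.05],[50,-27,192,28,0,0,0.07],[50,-34,240,36,0,0,0.09],[50,-40,288,43,0,0,0.1],[50,-47,336,50,0,0,0.12],[50,-47,336,50,0,0,0.12],[50,-47,336,50,0,0,0.12]],
])

```text
clock: 2.48
position: [459.5, 187.9, 220.0]
ee_rot: [-0.04, 0.999, -0.0, -0.0]
contact_force: [-0.1, -0.0, -0.5]
gripper_width: 49.6
grasp_force: 0.0
```

Run:
```python
from h import *
import json
p=arm.camera_params("wrist");im=arm.get_image("wrist")
np.savez("w1.npz",**p);print(st()[1])
cv2.imwrite("pics/w1.png",cv2.resize(im[:,:,::-1],(800,600),interpolation=cv2.INTER_CUBIC))
cv2.imwrite("w1raw.png",im[:,:,::-1])
```

```text
[459.682 187.441 220.209]
```

View pics/w1.png

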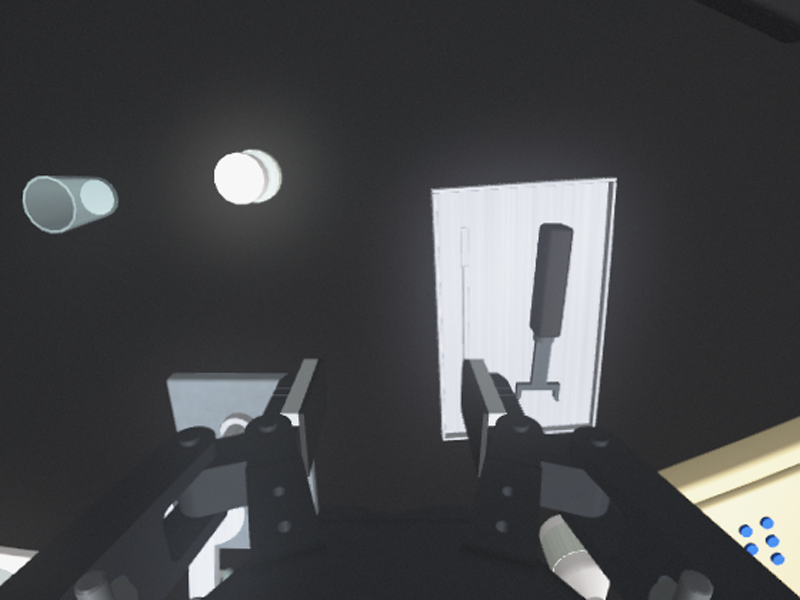

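Run:
```python
import cv2,numpy as np
a=cv2.imread("w1raw.png")
A=cv2.resize(a[145:300,350:425],None,fx=3.8,fy=3.8,interpolation=cv2.INTER_CUBIC)
t=cv2.imread("pics/top1.png")
B=cv2.resize(t[132:162,270:307],None,fx=12,fy=12,interpolation=cv2.INTER_CUBIC)
o=np.zeros((600,800,3),np.uint8);o[:A.shape[0],:A.shape[1]]=np.clip(A*1.5,0,255);o[:B.shape[0],340:340+B.shape[1]]=B
cv2.imwrite("pics/c2.png",o)
```

```text
(no output)
```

View pics/c2.png

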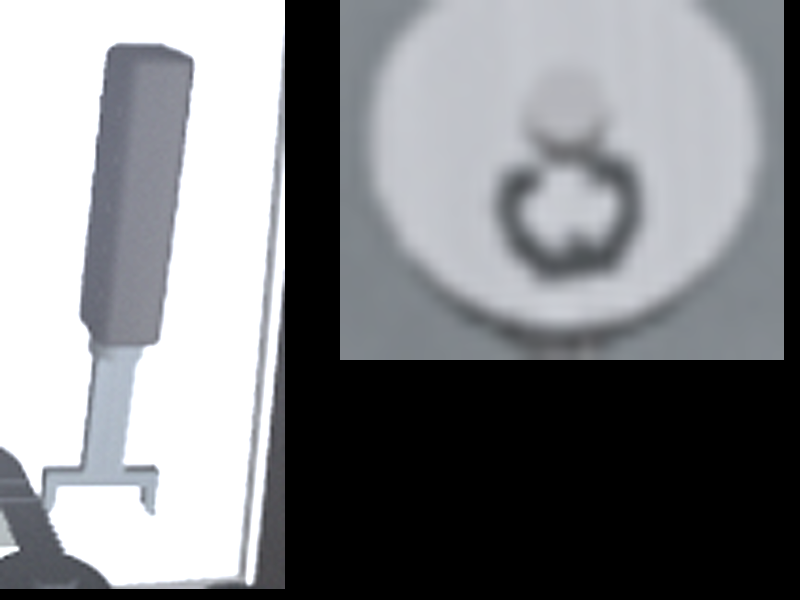

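Run:
```python
from h import *
p=dict(np.load("w1.npz"));A=lambda x,y:(350+x/3.8-.4,145+y/3.8-.4)
b=ray(p,A(163,60),29);f=ray(p,A(132,343),29);n=ray(p,A(99,484),18.5)
print(b,f,n,"len",np.hypot(*(f-b)[:2]),"mid",(b+f)/2,"yaw",np.arctan2(*(f-b)[1::-1]),np.arctan2(*(n-b)[1::-1]),"notch-mid",np.hypot(*(n-(f+b)/2)[:2]))
W=lambda x,y:(x/1.4286-.2,y/1.4286-.2)
for q in[(434,190),(614,181),(597,428),(444,438)]:print("tray",ray(p,W(*q),12))
m=(b+f)/2
mv([m[0],m[1],90],.07);mv([m[0],m[1],5],.07)
```

```text
[424.903 318.624  29.   ] [515.911 327.022  29.   ] [573.644 330.696  18.5  ] len 91.39523735489782 mid [470.407 322.823  29.   ] yaw 0.09201863910351718 0.08098049975371495 notch-mid 103.53684141433709
tray [404.498 216.72   12.   ]
tray [384.401 361.432  12.   ]
tray [616.489 401.826  12.   ]
tray [638.439 252.743  12.   ]
t 2.525 P [459.682 187.441 220.209] shift [-21.5 134.2 130.2] turn [-0.    -0.001  0.009]
t 2.525 P [459.682 187.441 220.209] shift [-21.5 134.2 215.2] turn [-0.    -0.001  0.009]
```

servo_tool([
  [[50,-7,45,30,0,0,0],[50,-14,90,70,0,0,0],[50,-21,134,110,0,0,0],[50,-21,134,145,0,0,0],[50,-21,134,175,0,0,0],[50,-21,134,190,0,0,0],[50,-21,134,195,0,0,0],[50,-21,134,195,0,0,0]],
])

```text
clock: 3.52
position: [470.8, 323.4, 26.1]
ee_rot: [-0.04, 0.999, 0.0, 0.001]
contact_force: [0.4, 0.1, -0.8]
gripper_width: 49.9
grasp_force: 0.0
```

Run:
```python
from h import *
p=arm.camera_params("wrist");im=arm.get_image("wrist")
np.savez("w2.npz",**p)
cv2.imwrite("pics/w2.png",im[:,:,::-1])
mv([470.5,322.4,5],.08)
```

```text
t 3.575 P [470.858 323.689  26.474] shift [ 0.5 -1.3 21.5] turn [ 0.001  0.002 -0.   ]
```

View pics/w2.png

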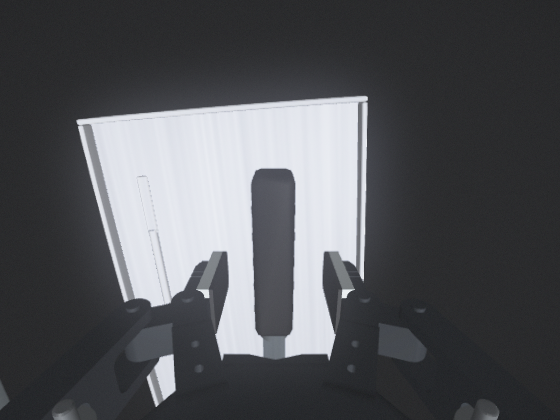

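The handle is centred between the pads (274 against 275) and parallel to them, so I can descend and close.

servo_tool([
  [[50,0,-1,10,0,0,0],[50,0,-1,18,0,0,0],[45,0,-1,21,0,0,0],[10,0,-1,21,0,0,0],[10,0,-1,21,0,0,0],[10,0,-1,21,0,0,0],[10,0,-1,21,0,0,0],[10,0,-1,21,0,0,0]],
])

```text
clock: 4.58
position: [470.2, 322.4, 4.3]
ee_rot: [-0.04, 0.999, 0.0, 0.0]
contact_force: [-0.4, 0.5, -0.9]
gripper_width: 20.7
grasp_force: 60.1
```

servo_tool([
  [[10,0,0,-10,0,0,0],[10,0,0,-35,0,0,0],[10,0,0,-75,0,0,0],[10,0,0,-120,0,0,0],[10,0,0,-160,0,0,0],[10,0,0,-195,0,0,0],[10,0,0,-216,0,0,0],[10,0,0,-216,0,0,0]],
])

```text
clock: 5.58
position: [470.7, 322.9, 222.6]
ee_rot: [-0.04, 0.999, 0.002, 0.002]
contact_force: [0.1, 0.5, -1.2]
gripper_width: 20.8
grasp_force: 60.0
```

Run:
```python
from h import *
a=arm.camera_params("top");b=arm.camera_params("side")
def tri(u,v):
    N=[];r=[]
    for p,q in((a,u),(b,v)):
        c=ray(p,q,0);C=-p["R"].T@p["t"];d=(c-C)/np.linalg.norm(c-C);M=np.eye(3)-np.outer(d,d);N.append(M);r.append(M@C)
    return np.linalg.solve(sum(N),sum(r))
print("beaker2 top",tri((282,21),(145,126)),"head",tri((288.5,140.5),(231.5,175)))
mv([690,54,222],.09)
```

```text
beaker2 top [933.518  74.998 149.377] head [636.192  51.139 123.781]
t 5.575 P [470.726 322.859 222.65 ] shift [-197.1 -285.5    0.4] turn [ 0.003  0.003 -0.01 ]
```

servo_tool([
  [[10,-22,-32,0,0,0,0],[10,-44,-64,0,0,0,0],[10,-66,-95,0,0,0,0],[10,-88,-127,0,0,0,0],[10,-110,-159,0,0,0,0],[10,-131,-190,0,0,0,0],[10,-153,-222,0,0,0,0],[10,-175,-254,0,0,0,0],[10,-197,-285,0,0,0,-0.01],[10,-197,-285,0,0,0,-0.01]],
])

```text
clock: 6.82
position: [689.5, 51.6, 217.4]
ee_rot: [-0.043, 0.999, -0.0, -0.002]
contact_force: [-0.0, 0.4, -1.9]
gripper_width: 20.8
grasp_force: 59.9
```

Run:
```python
from h import *
p=arm.camera_params("wrist");im=arm.get_image("wrist")
np.savez("w3.npz",**p);print(st()[1])
cv2.imwrite("w3raw.png",im[:,:,::-1])
print(proj(p,[620,54,122]))
c=proj(p,[615,54,122]).astype(int);x0,y0=max(c[0]-50,0),max(c[1]-45,0)
B=cv2.resize(im[y0:y0+100,x0:x0+100,::-1],(600,600),interpolation=cv2.INTER_CUBIC);print(x0,y0)
cv2.imwrite("pics/c3.png",B)
```

```text
[688.755  52.784 217.767]
[285.401 122.759]
236 71
```

View pics/c3.png

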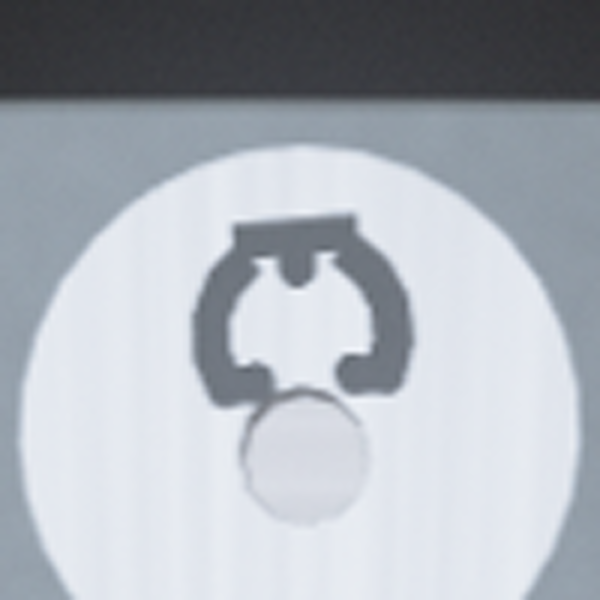

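Run:
```python
from h import *
p=dict(np.load("w3.npz"));A=lambda x,y:(236+x/6-.4,71+y/6-.4)
L=ray(p,A(233,228),125);r=ray(p,A(356,216),125);h=ray(p,A(305,457),141)
wl=ray(p,A(19,430),120);wr=ray(p,A(580,430),120);wt=ray(p,A(303,145),120);m=(L+r)/2
print("backwidth",np.linalg.norm(L-r),"mid",m,"head",h,"washer",(wl+wr)/2,np.linalg.norm(wl-wr),wt)
d=L-r;th=np.arctan2(-(d[0]),(d[1]))
print(d,"clip yaw cand",th)
n=np.array([np.cos(th),np.sin(th)])
n=n if n[0]>0 else -n
c=m[:2]+14.5*n;print("clip centre",c,"to head",h[:2]-c,np.hypot(*(h[:2]-c)),np.arctan2(*(h[:2]-c)[::-1]))
pl=ray(p,A(10,100),18);pr=ray(p,A(590,98),18);e=pl-pr;print("plate yaw",np.arctan2(-e[0],e[1]))
s,P,R=st();print("psi",np.arctan2(-R[1,0],-R[0,0]))
```

```text
backwidth 15.489105020057638 mid [608.876  52.273 125.   ] head [636.072  55.678 141.   ] washer [634.967  55.645 120.   ] 74.26824140940408 [599.406  52.607 120.   ]
[  2.799 -15.234   0.   ] clip yaw cand -2.959910525558463
clip centre [623.137  54.893] to head [12.934  0.785] 12.958267245727079 0.0606348297114514
plate yaw -3.0498132116762706
psi 0.08736234560483515
```

Run:
```python
from h import *
mv([472,27.4,217],.18);mv([472,27.4,112.5],.18)
```

```text
t 6.875 P [688.755  52.784 217.767] shift [218.1  -6.4   1.7] turn [ 0.    -0.004 -0.093]
t 6.875 P [688.755  52.784 217.767] shift [217.7  -6.4 106.2] turn [ 0.    -0.004 -0.093]
```

servo_tool([
  [[10,40,-1,0,0,-0.002,-0.02],[10,85,-3,0,0,-0.004,-0.04],[10,130,-4,0,0,-0.004,-0.06],[10,175,-5,0,0,-0.004,-0.08],[10,218,-6,5,0,-0.004,-0.093],[10,218,-6,40,0,-0.004,-0.093],[10,218,-6,75,0,-0.004,-0.093],[10,218,-6,95,0,-0.004,-0.093],[10,218,-6,95,0,-0.004,-0.093]],
])

```text
clock: 8.0
position: [470.7, 28.5, 123.8]
ee_rot: [-0.092, 0.996, -0.0, -0.0]
contact_force: [0.8, 0.5, -0.6]
gripper_width: 21.0
grasp_force: 59.9
```

Run:
```python
from h import *
mv([472,27.4,112.5],.18)
s,P,R=st();u=-R[:,0];print("u",u,s["contact_force"],s["wrist_torque"])
fb=P+104*u+np.array([0,0,11.7]);print("fork_back pred",fb)
o=np.zeros((600,800,3),np.uint8)
for i,(n,f,w) in enumerate((("top",8,50),("side",8,50))):
    p=arm.camera_params(n);im=arm.get_image(n)
    c=proj(p,[600,52,122]);x0,y0=(c-[25,32]).astype(int);k=im[y0:y0+75,x0:x0+50,::-1]
    o[:,i*400:i*400+400]=cv2.resize(k,(400,600),interpolation=cv2.INTER_CUBIC);print(n,x0,y0,"fork px",(proj(p,fb+[0,0,2.5])-[x0,y0]+.4)*8+[i*400,0])
cv2.imwrite("pics/c4.png",o)
```

```text
t 8.0 P [470.656  28.471 123.804] shift [-1.1 -1.3 11.3] turn [-0.001 -0.001  0.004]
u [ 0.983  0.183 -0.001] [ 0.834  0.483 -0.633] [0.    0.028 0.023]
fork_back pred [572.905  47.475 135.438]
top 264 126 fork px [217.942 337.457]
side 214 149 fork px [681.778 256.511]
```

View pics/c4.png

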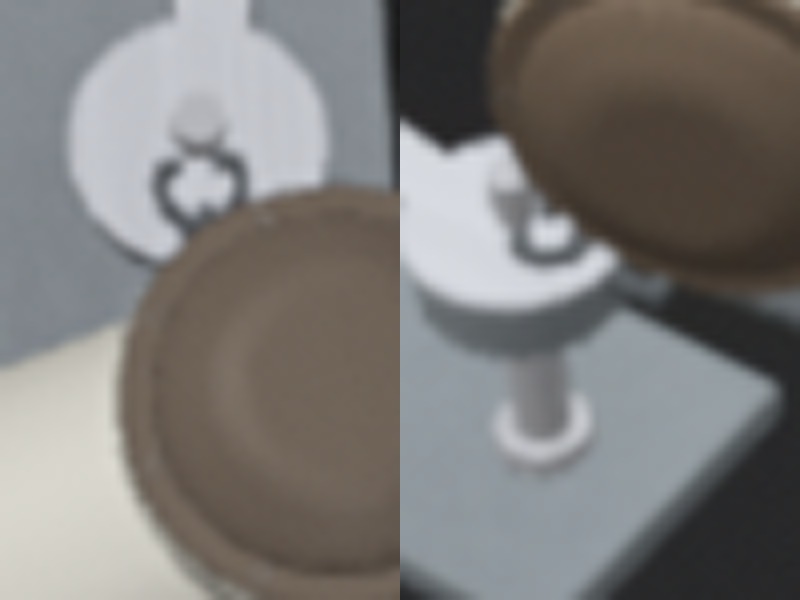

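servo_tool([
  [[10,0,-1,6,0,0,0],[10,0,-2,11,0,0,0],[10,0,-2,11,0,0,0],[10,-10,-2,11,0,0,0],[10,-20,-2,11,0,0,0],[10,-28,-2,11,0,0,0],[10,-28,-2,11,0,0,0]],
])

```text
clock: 8.98
position: [501.4, 31.8, 114.3]
ee_rot: [-0.091, 0.996, 0.0, 0.002]
contact_force: [-0.5, -0.1, -1.3]
gripper_width: 21.3
grasp_force: 59.9
```

```bash
cat >> h.py <<'E'
def rel():
    s,P,R=st();u=-R[:,0];fb=P+104*u+np.array([0,0,11.7]);n=np.array([.984,.179]);l=np.array([-.179,.984])
    post=np.array([635.5,55.6]);q=fb[:2]-post
    print("t",s["clock"],"fork_back",fb,"ahead of post",n@q,"left",l@q,"F",s["contact_force"],"T",s["wrist_torque"],"psi",np.arctan2(u[1],u[0]),"uz",u[2])
E
python3 -c "
from h import *
rel()
n='top';p=arm.camera_params(n);im=arm.get_image(n)
a=im[120:180,255:325,::-1];n='side';b=arm.get_image(n)[150:210,205:275,::-1]
cv2.imwrite('pics/c5.png',cv2.resize(np.hstack([a,b]),(798,342),interpolation=cv2.INTER_CUBIC))"
```

```text
t 8.975 fork_back [603.711  50.644 126.414] ahead of post -32.1678703201596 left 0.8131643923226187 F [-0.465 -0.127 -1.341] T [-0.035  0.105  0.003] psi 0.1826139927934962 uz 0.00415316444504124
```

View pics/c5.png

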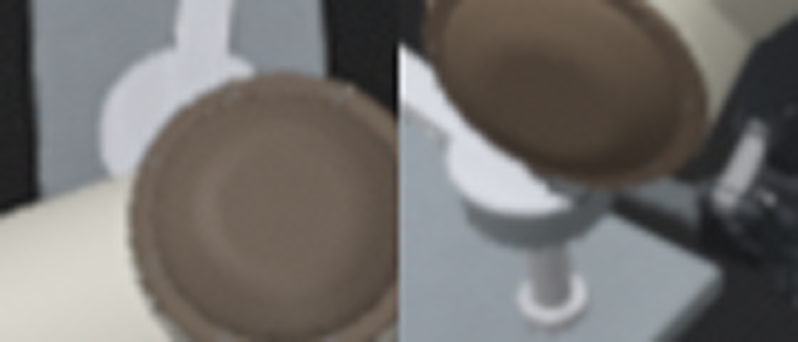

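servo_tool([
  [[10,0,0,1,0,0,0],[10,0,0,2,0,0,0],[10,0,0,2.3,0,0,0],[10,0,0,2.3,0,0,0]],
])

```text
clock: 9.57
position: [500.6, 31.6, 112.1]
ee_rot: [-0.091, 0.996, 0.0, 0.002]
contact_force: [-0.5, 0.7, -0.9]
gripper_width: 21.0
grasp_force: 59.9
```

```bash
python3 -c "
from h import *
rel()"
```

```text
t 9.575 fork_back [602.863  50.492 124.252] ahead of post -33.02945070171818 left 0.8155765104577922 F [-0.488  0.661 -0.904] T [-0.019  0.027 -0.04 ] psi 0.18282613364682082 uz 0.003990426854923419
```

servo_tool([
  [[10,-1,0,0,0,0,0],[10,-2,0,0,0,0,0],[10,-3,0,0,0,0,0],[10,-4,0,0,0,0,0],[10,-5,0,0,0,0,0],[10,-6,0,0,0,0,0],[10,-6,0,0,0,0,0]],
])

```text
clock: 10.45
position: [506.6, 32.7, 112.1]
ee_rot: [-0.091, 0.996, 0.0, 0.002]
contact_force: [0.0, -0.2, -2.1]
gripper_width: 20.9
grasp_force: 59.9
```

```bash
python3 -c "
from h import *
rel()"
```

```text
t 10.45 fork_back [608.889  51.57  124.258] ahead of post -26.906890555092794 left 0.7979797737914384 F [ 0.033 -0.193 -2.096] T [-0.038 -0.006  0.018] psi 0.18275316528601046 uz 0.0040292232273525085
```

servo_tool([
  [[10,-0.5,0,0,0,0,0],[10,-1,-0.1,0,0,0,0],[10,-1.5,-0.1,0,0,0,0],[10,-2,-0.2,0,0,0,0],[10,-2.5,-0.2,0,0,0,0],[10,-3,-0.3,0,0,0,0],[10,-3,-0.3,0,0,0,0]],
])

```text
clock: 11.32
position: [508.9, 32.7, 112.0]
ee_rot: [-0.091, 0.996, -0.0, 0.001]
contact_force: [-4.1, -1.0, -0.3]
gripper_width: 20.8
grasp_force: 60.0
```

```bash
python3 -c "
from h import *
rel()"
```

```text
t 11.325 fork_back [611.137  51.542 123.913] ahead of post -24.699945136545132 left 0.3678955415151507 F [-4.069 -0.976 -0.28 ] T [-0.183  0.961 -0.046] psi 0.18251969445406171 uz 0.0023763269933364745
```

servo_tool([
  [[10,-0.5,0,0,0,0,0],[10,-1,0,0,0,0,0],[10,-1.5,-0.1,0,0,0,0],[10,-2,-0.1,0,0,0,0],[10,-2,-0.1,0,0,0,0]],
])

```text
clock: 11.95
position: [510.0, 32.6, 111.4]
ee_rot: [-0.091, 0.996, -0.0, 0.0]
contact_force: [-3.6, -1.3, -1.7]
gripper_width: 21.0
grasp_force: 59.8
```

```bash
python3 -c "
from h import *
rel()"
```

```text
t 11.95 fork_back [612.238  51.422 123.148] ahead of post -23.63797604328478 left 0.05250273278664244 F [-3.613 -1.254 -1.662] T [-0.468  1.33  -0.148] psi 0.1819231451176686 uz 0.0001404517351351888
```

servo_tool([
  [[10,-0.5,0,-0.3,0,0,0],[10,-1,0,-0.6,0,0,0],[10,-1.5,0,-0.8,0,0,0],[10,-2,0,-0.8,0,0,0],[10,-2,0,-0.8,0,0,0]],
])

```text
clock: 12.58
position: [511.5, 32.8, 111.9]
ee_rot: [-0.091, 0.996, -0.0, -0.001]
contact_force: [-4.9, -1.8, -1.1]
gripper_width: 20.6
grasp_force: 59.9
```

```bash
python3 -c "
from h import *
rel()"
```

```text
t 12.575 fork_back [613.735  51.607 123.496] ahead of post -22.131807334117617 left -0.03279564394547355 F [-4.934 -1.8   -1.098] T [-0.497  1.54  -0.088] psi 0.18188074718679598 uz -0.001191352534519004
```

servo_tool([
  [[10,-0.5,0,-0.2,0,0,0],[10,-1,0,-0.4,0,0,0],[10,-1.5,0,-0.4,0,0,0],[10,-2,0,-0.4,0,0,0],[10,-2,0,-0.4,0,0,0]],
])

```text
clock: 13.2
position: [512.5, 32.9, 112.0]
ee_rot: [-0.091, 0.996, -0.0, -0.002]
contact_force: [-7.0, -1.9, -1.4]
gripper_width: 20.9
grasp_force: 59.9
```

```bash
python3 -c "
from h import *
rel()"
```

```text
t 13.2 fork_back [614.774  51.656 123.331] ahead of post -21.100447076613822 left -0.17089557167458166 F [-7.03  -1.922 -1.398] T [-0.467  1.917 -0.074] psi 0.18149874436228677 uz -0.0033586399491273298
```

servo_tool([
  [[10,-0.5,0,-0.2,0,0,0],[10,-1,0,-0.4,0,0,0],[10,-1.5,0.1,-0.4,0,0,0],[10,-2,0.2,-0.4,0,0,0],[10,-2,0.2,-0.4,0,0,0]],
])

```text
clock: 13.82
position: [517.8, 34.5, 113.5]
ee_rot: [-0.091, 0.996, 0.0, 0.002]
contact_force: [-0.6, -0.2, -2.4]
gripper_width: 20.9
grasp_force: 59.8
```

```bash
python3 -c "
from h import *
rel()"
```

```text
t 13.825 fork_back [620.067  53.425 125.738] ahead of post -15.575020245255079 left 0.6225499353852082 F [-0.577 -0.18  -2.407] T [-0.02   0.043  0.003] psi 0.18284970805724365 uz 0.004923828789641128
```

servo_tool([
  [[10,-0.5,-0.2,0.4,0,0,0],[10,-1,-0.3,0.7,0,0,0],[10,-1.5,-0.3,0.7,0,0,0],[10,-2,-0.3,0.7,0,0,0],[10,-2.5,-0.3,0.7,0,0,0],[10,-3,-0.3,0.7,0,0,0],[10,-3,-0.3,0.7,0,0,0]],
])

```text
clock: 14.7
position: [519.8, 34.6, 113.0]
ee_rot: [-0.091, 0.996, 0.0, 0.001]
contact_force: [-4.1, 0.2, 1.8]
gripper_width: 20.8
grasp_force: 60.1
```

```bash
python3 -c "
from h import *
rel()"
```

```text
t 14.7 fork_back [622.057  53.489 125.013] ahead of post -13.60601420475363 left 0.32897985548067055 F [-4.11   0.16   1.762] T [0.036 1.034 0.064] psi 0.18278381336417432 uz 0.002707760945729715
```

servo_tool([
  [[10,-0.5,0,0,0,0,0],[10,-1,0,0,0,0,0],[10,-1.5,0,0,0,0,0],[10,-2,0,0,0,0,0],[10,-2,0,0,0,0,0]],
])

```text
clock: 15.32
position: [520.1, 34.5, 112.8]
ee_rot: [-0.091, 0.996, -0.0, -0.0]
contact_force: [-9.1, 0.8, 4.1]
gripper_width: 21.1
grasp_force: 60.6
```

```bash
python3 -c "
from h import *
rel()"
```

```text
t 15.325 fork_back [622.396  53.349 124.428] ahead of post -13.297447843592947 left 0.13035049088987508 F [-9.089  0.816  4.057] T [0.078 2.003 0.087] psi 0.18261524572769644 uz -0.0009144876720973699
```

servo_tool([
  [[10,-0.5,0,-0.2,0,0,0],[10,-1,0,-0.4,0,0,0],[10,-1.5,0,-0.6,0,0,0],[10,-2,0,-0.8,0,0,0],[10,-2,0,-0.8,0,0,0]],
])

```text
clock: 15.95
position: [520.3, 34.4, 113.1]
ee_rot: [-0.091, 0.996, -0.001, -0.002]
contact_force: [-11.5, 0.3, 4.5]
gripper_width: 20.7
grasp_force: 60.7
```

```bash
python3 -c "
from h import *
rel()"
```

```text
t 15.95 fork_back [622.59   53.252 124.289] ahead of post -13.124028508401429 left 0.0004173176086110231 F [-11.502   0.344   4.533] T [0.157 2.841 0.223] psi 0.18231077020840608 uz -0.004934370654269053
```

servo_tool([
  [[10,-0.5,0,-0.2,0,0,0],[10,-1,0,-0.4,0,0,0],[10,-1.3,0,-0.5,0,0,0],[10,-1.3,0,-0.5,0,0,0],[10,-1.3,0,-0.5,0,0,0]],
])

```text
clock: 16.58
position: [520.4, 34.3, 113.3]
ee_rot: [-0.091, 0.996, -0.001, -0.004]
contact_force: [-13.5, 0.5, 5.4]
gripper_width: 21.0
grasp_force: 60.8
```

```bash
python3 -c "
from h import *
rel()"
```

```text
t 16.575 fork_back [622.67   53.174 124.205] ahead of post -13.058947259129207 left -0.09066460010250851 F [-13.487   0.462   5.367] T [0.089 3.396 0.271] psi 0.18216407404034105 uz -0.007557938376667747
```

servo_tool([
  [[10,-0.6,0,-0.2,0,0,0],[10,-0.6,0,-0.2,0,0,0],[10,-0.6,0,-0.2,0,0,0],[10,-0.6,0,-0.2,0,0,0],[10,-0.6,0,-0.2,0,0,0],[10,-0.6,0,-0.2,0,0,0],[10,-0.6,0,-0.2,0,0,0],[10,-0.6,0,-0.2,0,0,0]],
])

```text
clock: 17.58
position: [520.5, 34.3, 113.3]
ee_rot: [-0.091, 0.996, -0.001, -0.004]
contact_force: [-15.3, -0.7, 6.5]
gripper_width: 21.0
grasp_force: 60.8
```

```bash
python3 -c "
from h import *
rel()"
```

```text
t 17.575 fork_back [622.776  53.145 124.123] ahead of post -12.959692484018316 left -0.13770629086145703 F [-15.255  -0.701   6.507] T [0.061 3.642 0.238] psi 0.18208018463541298 uz -0.008731189349316226
```

servo_tool([
  [[10,0,0,0,0,0,0],[10,0,0,0,0,0,0],[10,0,0,0,0,0,0],[10,0,0,0,0,0,0],[10,0,0,0,0,0,0],[10,0,0,0,0,0,0],[10,0,0,0,0,0,0],[10,0,0,0,0,0,0],[10,0,0,0,0,0,0]],
])

```text
clock: 18.7
position: [520.5, 34.3, 113.3]
ee_rot: [-0.091, 0.996, -0.001, -0.004]
contact_force: [-14.4, -0.4, 5.8]
gripper_width: 20.8
grasp_force: 60.8
```

servo_tool([
  [[10,1.5,0,0.4,0,0,0],[10,3,0,0.8,0,0,0],[10,4.5,0,1.2,0,0,0],[10,6,0,1.6,0,0,0],[10,8,0,1.6,0,0,0],[10,12,0,1.6,0,0,0],[10,20,0,1.6,0,0,0],[10,35,0,1.6,0,0,0],[10,60,0,1.6,0,0,0],[10,60,0,-20,0,0,0]],
])

```text
clock: 19.95
position: [463.0, 23.7, 133.0]
ee_rot: [-0.091, 0.996, -0.0, -0.001]
contact_force: [0.9, -0.4, -1.1]
gripper_width: 21.0
grasp_force: 59.8
```

```bash
python3 -c "
from h import *
rel()
mv([689,52.5,217.5],.09)"
```

```text
t 19.95 fork_back [565.256  42.553 144.522] ahead of post -71.45547085161837 left -0.26483557350852194 F [ 0.927 -0.355 -1.142] T [ 0.029 -0.063  0.002] psi 0.18230404167553524 uz -0.002103158739951748
t 19.95 P [462.98   23.698 133.04 ] shift [-227.3  -12.7  -84.9] turn [-0.001 -0.002  0.092]
```

servo_tool([
  [[10,0,0,-40,0,0,0.02],[10,0,0,-85,0,0,0.04],[10,-20,-1,-86,0,0,0.05],[10,-65,-4,-86,0,0,0.06],[10,-110,-6,-86,0,0,0.07],[10,-155,-9,-86,0,0,0.08],[10,-200,-11,-86,0,0,0.09],[10,-227,-13,-86,0,0,0.09],[10,-227,-13,-86,0,0,0.09]],
])

```text
clock: 21.08
position: [692.7, 53.4, 219.5]
ee_rot: [-0.046, 0.999, 0.0, 0.001]
contact_force: [-0.2, -0.4, -1.4]
gripper_width: 21.0
grasp_force: 59.9
```

Run:
```python
from h import *
p=arm.camera_params("wrist");im=arm.get_image("wrist")
c=proj(p,[615,54,122]).astype(int);x0,y0=max(c[0]-50,0),max(c[1]-45,0);print(x0,y0)
cv2.imwrite("pics/c6.png",cv2.resize(im[y0:y0+100,x0:x0+100,::-1],(600,600),interpolation=cv2.INTER_CUBIC))
mv([470.5,322.5,217],.083)
```

```text
234 65
t 21.125 P [691.76   53.298 219.998] shift [195.5 288.5   2.7] turn [0.    0.002 0.009]
```

View pics/c6.png

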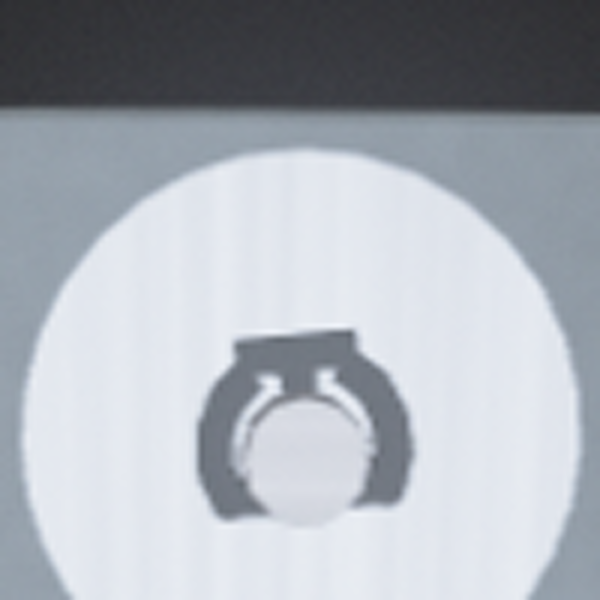

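The clip is seated: it encloses the post and its back lobe reaches the head's edge (310,395). Now I return the tool.

servo_tool([
  [[10,20,30,0,0,0,0],[10,44,65,0,0,0,0],[10,68,100,0,0,0,0],[10,92,136,0,0,0,0],[10,116,171,0,0,0,0],[10,140,207,0,0,0,0],[10,164,242,0,0,0,0],[10,186,275,0,0,0,0.005],[10,195.5,288.5,0,0,0.002,0.009],[10,195.5,288.5,0,0,0.002,0.009]],
])

```text
clock: 22.38
position: [469.9, 322.5, 221.0]
ee_rot: [-0.043, 0.999, 0.0, 0.001]
contact_force: [0.8, -0.7, -0.5]
gripper_width: 20.8
grasp_force: 59.9
```

Run:
```python
from h import *
mv([470.5,322.5,5],.083)
```

```text
t 22.375 P [469.9   322.503 221.017] shift [ -0.1  -0.2 216. ] turn [0.001 0.002 0.003]
```

servo_tool([
  [[10,0,0,40,0,0.002,0],[10,0,0,85,0,0.002,0],[10,0,0,130,0,0.002,0],[10,0,0,165,0,0.002,0],[10,0,0,190,0,0.002,0],[10,0,0,203,0,0.002,0],[10,0,0,209,0,0.002,0],[10,0,0,212,0,0.002,0],[10,0,0,212,0,0.002,0]],
])

```text
clock: 23.5
position: [471.7, 322.8, 9.3]
ee_rot: [-0.042, 0.999, 0.001, 0.0]
contact_force: [-0.4, -0.1, 0.0]
gripper_width: 20.8
grasp_force: 59.9
```

Run:
```python
from h import *
mv([470.5,322.5,4.8],.083);rel()
```

```text
t 23.5 P [471.75  322.819   9.265] shift [ 1.3 -0.2  4.5] turn [0.001 0.001 0.001]
t 23.5 fork_back [575.384 331.533  21.068] ahead of post -9.762072746421884 left 282.27931202055635 F [-0.35  -0.146  0.031] T [ 0.025  0.037 -0.051] psi 0.0838908307530543 uz 0.0009890500250923744
```

Lower the last 4 mm slowly until it touches.

servo_tool([
  [[10,0,0,1,0,0,0],[10,0,0,2,0,0,0],[10,0,0,3,0,0,0],[10,0,0,4,0,0,0],[10,0,0,4.2,0,0,0],[10,0,0,4.2,0,0,0]],
])

```text
clock: 24.25
position: [471.4, 322.5, 4.4]
ee_rot: [-0.042, 0.999, 0.0, -0.0]
contact_force: [-0.6, 0.8, -1.0]
gripper_width: 20.9
grasp_force: 60.0
```

servo_tool([
  [[30,0,0,0.3,0,0,0],[46,0,0,0,0,0,0],[46,0,0,0,0,0,0],[46,0,0,0,0,0,0],[46,0,0,-20,0,0,0],[46,0,0,-60,0,0,0],[46,0,0,-110,0,0,0],[46,0,0,-160,0,0,0],[46,0,0,-200,0,0,0]],
])

```text
clock: 25.38
position: [471.5, 322.6, 206.8]
ee_rot: [-0.042, 0.999, 0.001, 0.001]
contact_force: [0.6, 1.4, -0.3]
gripper_width: 46.3
grasp_force: 0.0
```

Run:
```python
from h import *
s=arm.read_state();print(s["contact_force"],s["gripper_width"])
a=cv2.resize(arm.get_image("wrist"),(400,300));b=cv2.resize(arm.get_image("side"),(400,300))
cv2.imwrite("pics/f.png",np.hstack([a,b])[:,:,::-1])
```

```text
[ 0.594  1.362 -0.287] 46.2669313503773
```

View pics/f.png

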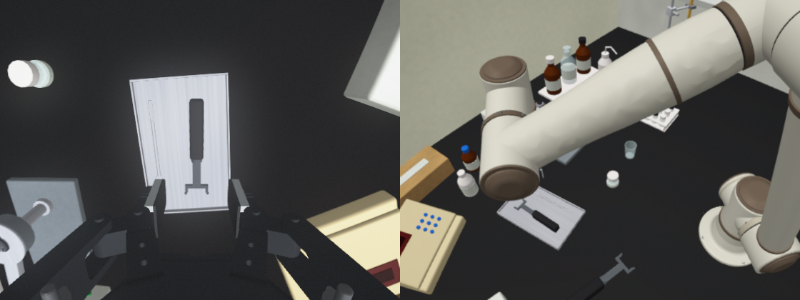

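The tool lies flat in the tray (196,140), the gripper is clear of it, and the jar and beaker have not moved.

```bash
python3 -c "
from bench import arm
print(arm.job_done())"
```

```text
the job is handed in; nothing more can be done
None
```

The clip snapped into its groove, was held pressed home at about 15 N for over 1 s, and looks fully seated on camera; the fork tool is back in its tray, and the job was handed in at about 25.5 s.

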